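Swap the parts bins back into their colour lanes

ROBOT

A 7-joint arm with a two-finger parallel gripper is mounted at the origin on the work surface. World frame = base frame: x ahead of the robot, y to its left, z up, the work surface at z = 0. Lengths are in mm, angles in rad, forces in N, time in s.
With the tool pointing down it reaches from about 425 to 925 mm from the base axis. Payload 6.8 kg.
Tool frame: the origin (TCP) lies between the finger pads; the fingertips stand 25 mm ahead of it and the grasp point (between the pads) lies 6 mm ahead of it; z points along the fingers, y is the line along which they close (so a half turn about z gives the same grasp; the last joint's range is limited). The gripper opens to 88 mm and grips with 3 to 60 N. Pads are 20 mm wide; open, the fingers measure 115 mm over their backs; the gripper's body (75 mm by 178 mm) begins 61 mm behind the grasp point.
Start: joints at [-1.436, 0.477, 0.022, 1.555, -0.011, 1.109, -0.083], TCP at [162.28, 655.219, 247.664] pointing down, gripper open.
Joint ranges: [-2.96, 2.96], [-0.34, 2.1], [-1.41, 1.46], [0.24, 2.44], [-1.37, 4.51], [0.17, 1.92], [-2.96, 2.96]. Speed limits (rad/s): [2.39, 2.39, 3.14, 3.14, 3.14, 3.14, 3.14].

INTERFACE

Orientations are given as a 3x3 rotation matrix whose columns are the frame's x, y, z axes.
In Python, from station import status, read_camera, get_calibration, workorder gives the robot as it stands.
- The arm moves only by the shell command python3 -m creep 'ROWS' [FORCE]. ROWS is JSON, a list of rows, each an object of numbers: "dx", "dy", "dz": the shift along the tool's x, y, z in units of 30 mm (1.0 is 30 mm); "ax", "ay", "az": the turn, a rotation vector about the tool's x, y, z in degrees; "fingers": the finger opening in mm, from 0 to 87.8. In form: [{"dx": .., "dy": .., "dz": .., "ax": .., "ay": .., "az": .., "fingers": ..}, ...]. A call has 1 to 5 rows; each row is the pose to reach, as a shift and turn from the pose commanded when the call began, along the tool's axes at that moment; what a row does not reach only later rows make up. A row lasts 1/12 s, in which the tool goes at most 41.7 mm and 7.16 degrees, less where a joint would pass 70% of its speed; a pose out of reach is approached as far as the arm can. A call with a gripper value outside its range is refused whole. The fingers move at their own pace and stop on an object; FORCE is the grip in N (left out, the last holds). Time passes only in rows, so rows that repeat a pose let the fingers close. It gives the time, the measured TCP pose, the force, the opening and the grip force at its end, in the units of the state.
- status.observe(): the state, without advancing time (a new reading comes with each control period).
- read_camera(name): name is "scene" or "top"; returns the picture (420x560x3 uint8, red, green, blue); there is no depth.
- get_calibration(name): a dict with "vertical_fov" (degrees; the focal length in pixels is half the picture's height over the tangent of half this angle, whatever the lens; pixels are square), "cx", "cy" (the principal point, pixels), "dist" ([k1, k2, p1, p2, k3] as OpenCV has them; the pictures are not rectified), "camera_from_world" (4x4, takes a point from world to camera coordinates). Camera axes: x right, y up, looking along -z (the intrinsics and any distortion apply to the point x, -y, -z); pixel columns grow to the right and rows downward; lengths in mm; the calibration is good to about 2 mm. A picture is of the moment at which its call begins. get_calibration takes no time and is no camera call.
- workorder.sign_off(): hands the job in; it is judged then, once.
The state is a dict: "time_s": time; "q": joint angles; "joint_velocities": joint speeds; "effort": joint torques, N m; "position": TCP position; "tcp_rot": TCP orientation; "wrist_force": force on the tool from outside, world axes, zero at the start; "ft_torque": the same for the moment, N m; "grip_width": finger opening in mm; "grasp_force": force on a finger pad.
Only numpy, scipy, OpenCV 4.12 (cv2) and the standard library are available. Lean on these libraries where they do the work, as an engineer would, in place of code of your own. Each camera call takes 0.05 s, during which the arm holds its last target. There are 200 camera calls.

TASK

The bins of pipe fittings were put back into each other's lanes: put the red bins into the trays of the red lane and the blue bins into those of the blue lane, in each lane the part-used bin in the front tray (nearer the robot, at the label end) so that it is used up first and the full bin in the rear tray, every bin sitting flat on its tray's floor. The yellow-taped mat is free for parking a bin on the way. Keep the bins upright, set them down rather than dropping them, and leave the glue bottle standing where it is.

Things in the scene. Friction and masses are not known exactly. Their poses are not given: they have to be found in the camera images.
- red_partused_bin: Loose red open bin, part-used: only two steel fittings, most of its floor shows; about 0.14 kg. 108 x 54 mm outside, 45 mm high, 3 mm upright walls; grasp across the 54 mm from above, outside the long walls. Fittings are fixed in it. Origin: centre of underside (in a tray: 4 mm above the tray's origin). x along the 108 mm, y across, z up. Starts in either tray of the blue lane.
- red_full_bin: Loose red open bin, full: eight steel pipe fittings cover its floor; about 0.36 kg. 108 x 54 mm outside, 45 mm high, 3 mm upright walls; grasp across the 54 mm from above, outside the long walls. Fittings are fixed in it. Origin: centre of underside (in a tray: 4 mm above the tray's origin). x along the 108 mm, y across, z up. Starts in either tray of the blue lane.
- blue_partused_bin: Loose blue open bin, part-used: only two brass fittings, most of its floor shows; about 0.14 kg. 108 x 54 mm outside, 45 mm high, 3 mm upright walls; grasp across the 54 mm from above, outside the long walls. Fittings are fixed in it. Origin: centre of underside (in a tray: 4 mm above the tray's origin). x along the 108 mm, y across, z up. Starts in either tray of the red lane.
- blue_full_bin: Loose blue open bin, full: eight brass pipe fittings cover its floor; about 0.36 kg. 108 x 54 mm outside, 45 mm high, 3 mm upright walls; grasp across the 54 mm from above, outside the long walls. Fittings are fixed in it. Origin: centre of underside (in a tray: 4 mm above the tray's origin). x along the 108 mm, y across, z up. Starts in either tray of the red lane.
- red_front_tray: Fixed shallow red tray of the red lane, the one nearer the robot, at the end with the white label. Outside 132 x 78, inside 124 x 70 mm; floor 4 mm, rim 10 mm above its origin (centre of underside, 3 mm above the bench). x along the lane, away from the robot; y across. The lane's two trays are 140 mm apart. Its rim shows round the blue bin in it at the start. A bin fits either way round.
- red_rear_tray: Fixed shallow red tray of the red lane, the one farther from the robot. Outside 132 x 78, inside 124 x 70 mm; floor 4 mm, rim 10 mm above its origin (centre of underside, 3 mm above the bench). x along the lane, away from the robot; y across. The lane's two trays are 140 mm apart. Its rim shows round the blue bin in it at the start. A bin fits either way round.
- blue_front_tray: Fixed shallow blue tray of the blue lane, the one nearer the robot, at the end with the white label. Outside 132 x 78, inside 124 x 70 mm; floor 4 mm, rim 10 mm above its origin (centre of underside, 3 mm above the bench). x along the lane, away from the robot; y across. The lane's two trays are 140 mm apart. Its rim shows round the red bin in it at the start. A bin fits either way round.
- blue_rear_tray: Fixed shallow blue tray of the blue lane, the one farther from the robot. Outside 132 x 78, inside 124 x 70 mm; floor 4 mm, rim 10 mm above its origin (centre of underside, 3 mm above the bench). x along the lane, away from the robot; y across. The lane's two trays are 140 mm apart. Its rim shows round the red bin in it at the start. A bin fits either way round.
- spare_spot: Fixed flat grey mat, 150 x 100 mm and 2 mm thick, with a yellow tape border; empty at the start. One bin can stand on it while others are moved. Origin: centre of the underside, on the bench; x along its 150 mm, y along its 100 mm.
- glue_bottle: Loose green glue bottle with a pointed nozzle, standing on the bench to one side of the lanes, 38 mm across, 85 mm high, 0.06 kg. Bystander: leave it standing where it is. Origin: centre of the underside.
Mind the look-alikes: they are no part of the job. Leave any white look-alike of the red_full_bin alone.

How it is judged:
By the outcome, as a careful person would: the job done as asked, in the order asked, and still so for the second after the job is handed in, with the robot touching nothing.
It also fails if it takes over 136 s, if anything falls off the work surface, if the arm or the gripper's body presses on something with over 40 N, if the wrist force passes 120 N, or if a joint passes its speed limit or range.

## Working session

There is one attempt and no reset: what is moved stays moved. The work goes in short steps, Python scripts to look and compute and a shell command to move; the robot and the scene stay as the last step left them, time stands still between calls to the robot, and variables do not carry over. Pictures are saved under pics/ and viewed, at most 14 in all, crops included, and the job is handed in when it is done.

```bash
mkdir -p pics
cat > h.py <<'E'
import numpy as np, cv2
from station import status, read_camera, get_calibration
def cal(n):
    c=get_calibration(n); f=210/np.tan(np.radians(c["vertical_fov"])/2)
    return np.array([[f,0,c["cx"]],[0,f,c["cy"]],[0,0,1]]),np.array(c["dist"],float),np.array(c["camera_from_world"],float)
def world(n,px,z):
    K,d,T=cal(n); p=cv2.undistortPoints(np.array(px,float).reshape(-1,1,2),K,d).reshape(-1,2)
    r=np.c_[p[:,0],-p[:,1],-np.ones(len(p))]@T[:3,:3]; o=-T[:3,:3].T@T[:3,3]
    return o+r*((z-o[2])/r[:,2])[:,None]
def pix(n,P):
    K,d,T=cal(n); c=np.array(P,float).reshape(-1,3)@T[:3,:3].T+T[:3,3]
    return cv2.projectPoints(c*[1,-1,-1],np.zeros(3),np.zeros(3),K,d)[0].reshape(-1,2)
def snap(n,f,crop=None,s=1):
    im=read_camera(n)[:,:,::-1]
    if crop: x0,y0,x1,y1=crop; im=im[y0:y1,x0:x1]
    cv2.imwrite("pics/"+f,cv2.resize(im,None,fx=s,fy=s,interpolation=cv2.INTER_CUBIC))
E
python3 -c "
from h import *
snap('top','t0.png',s=1.42);snap('scene','s0.png',s=1.42)
s=status.observe();print(s['time_s'],s['position'],s['tcp_rot'],s['grip_width'])"
```

```text
0.1 [162.18690168 654.7095112  246.78554608] [[-9.70666033e-01  2.40431657e-01 -2.67484111e-04]
 [ 2.40431770e-01  9.70664682e-01 -1.62429657e-03]
 [-1.30894936e-04 -1.64096119e-03 -9.99998645e-01]] 87.88828206271961
```

View pics/t0.png

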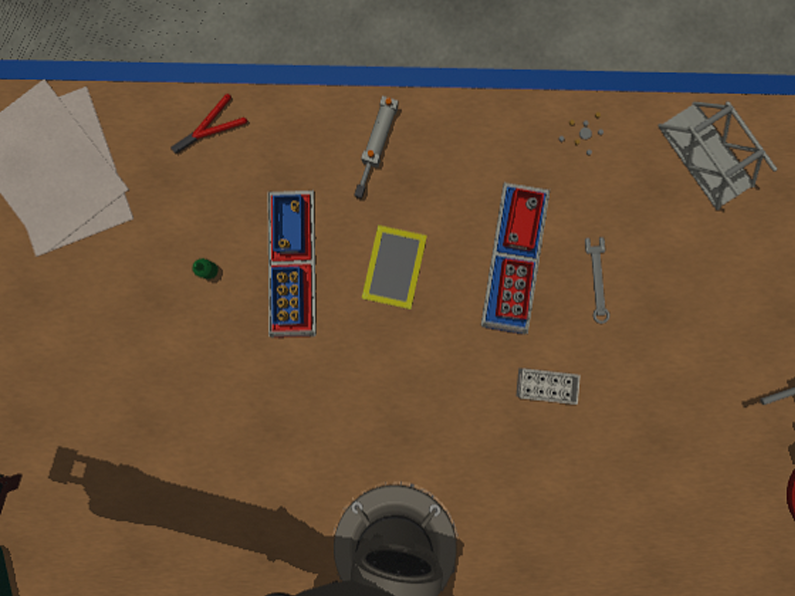

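View pics/s0.png

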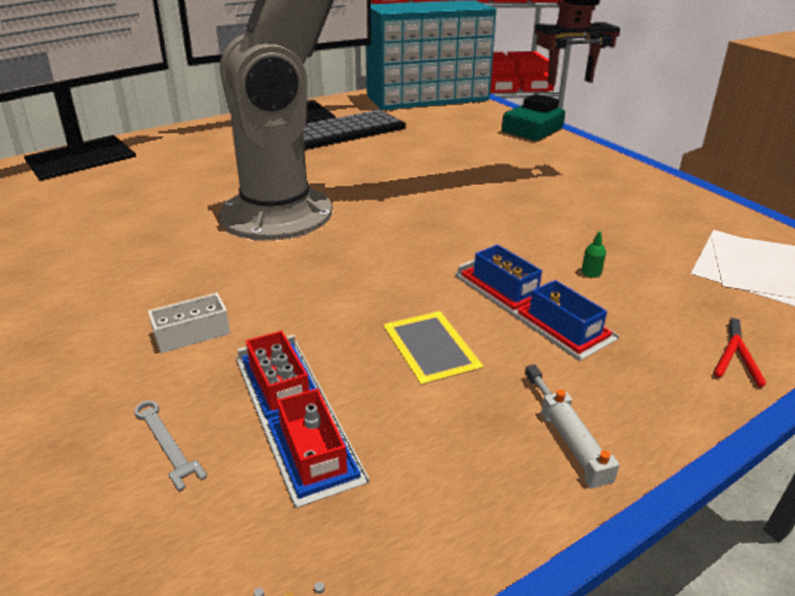

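Top view: red lane at (292,263) holds blue full in front (290,297) and blue part-used at the rear (292,225). The blue lane at (516,257) holds red full in front (514,290) and red part-used at the rear (524,218). The mat is at (394,267), the bottle at (206,268) and the white look-alike at (548,387), which I leave alone. Other confusables are the red pliers at (210,125) and the red shelf bins in the scene view. I'll check the choice in close crops.

```bash
python3 -c "
from h import *
snap('top','tr.png',(180,125,310,245),5);snap('top','tb.png',(325,120,455,240),5)"
```

```text
(no output)
```

View pics/tr.png

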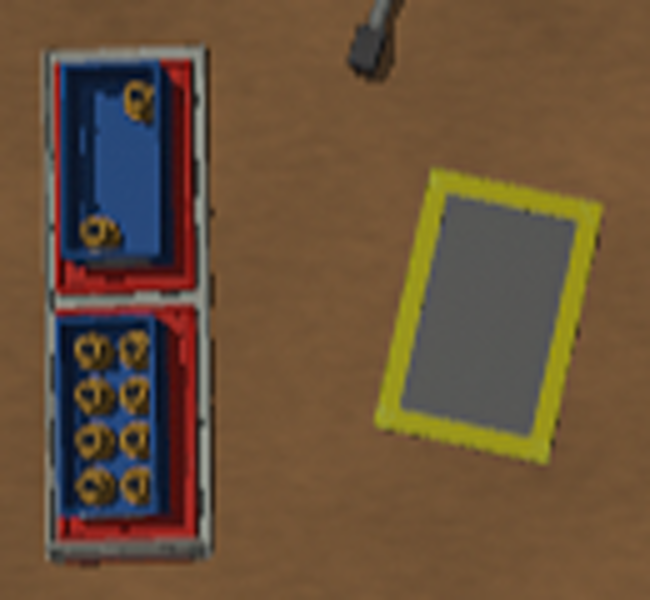

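View pics/tb.png

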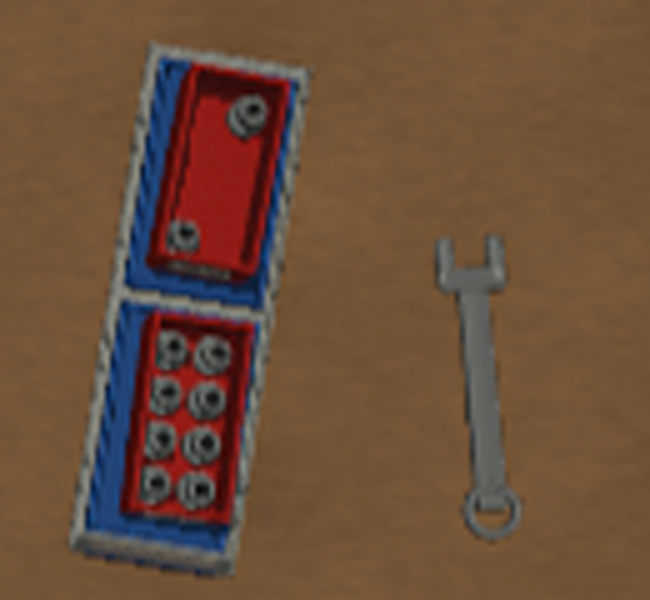

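```bash
cat > m.py <<'E'
from h import *
R=(180,125);B=(325,120)
def w(o,pts,z): return world('top',[[o[0]+(u+.5)/5-.5,o[1]+(v+.5)/5-.5] for u,v in pts],z)
def rep(n,P):
    c=P.mean(0); e=[np.linalg.norm(P[i]-P[(i+1)%4]) for i in range(4)]
    a=P[0]+P[1]-P[2]-P[3]
    print(n,c.round(1),"edges",np.round(e,1),"deg",np.degrees(np.arctan2(a[1],a[0])).round(1))
# order: rear-left, rear-right, front-right, front-left
rep('blue_part',w(R,[(61,63),(162,63),(162,263),(62,263)],52))
rep('blue_full',w(R,[(57,316),(160,316),(160,517),(56,515)],52))
rep('red_part',w(B,[(191,65),(291,81),(251,280),(148,264)],52))
rep('red_full',w(B,[(147,312),(253,322),(232,526),(122,511)],52))
rep('redlane gray',w(R,[(45,47),(208,45),(211,560),(48,560)],3))
rep('red rear red',w(R,[(56,62),(194,60),(195,290),(57,293)],13))
rep('red front red',w(R,[(56,312),(194,307),(195,538),(57,538)],13))
rep('bluelane gray',w(B,[(151,43),(310,68),(234,577),(70,548)],3))
rep('blue rear blue',w(B,[(160,57),(300,80),(266,308),(126,290)],13))
rep('blue front blue',w(B,[(122,305),(258,322),(232,550),(86,532)],13))
rep('mat',w(R,[(432,168),(604,203),(547,464),(376,427)],2))
E
python3 m.py
```

```text
blue_part [613.1 223.1  52. ] edges [ 55.6 110.5  54.6 110.6] deg 2.6
blue_full [474.7 219.2  52. ] edges [ 56.1 108.9  56.3 108. ] deg 2.3
red_part [ 632.7 -230.1   52. ] edges [ 54.9 111.8  56.1 112.2] deg -10.9
red_full [ 498.7 -214.5   52. ] edges [ 57.2 110.8  59.2 108.5] deg -5.8
redlane gray [543.6 220.3   3. ] edges [ 93.3 293.   91.5 292.3] deg 2.7
red rear red [613.1 222.8  13. ] edges [ 78.4 131.1  77.7 131.8] deg 2.7
red front red [473.4 216.9  13. ] edges [ 77.6 129.2  76.9 126.5] deg 2.6
bluelane gray [ 565.7 -223.7    3. ] edges [ 90.9 291.7  92.3 290.5] deg -8.0
blue rear blue [ 634.2 -233.1   13. ] edges [ 79.4 130.8  78.4 133.9] deg -7.6
blue front blue [ 496.8 -213.4   13. ] edges [ 76.1 127.9  81.  128.3] deg -7.0
mat [540.8  15.6   2. ] edges [ 99.5 151.2  98.2 150.4] deg -10.6
```

```bash
cat > to.py <<'E'
# x y z theta_deg(bin): shift from the present pose, tool axes, units of 30 mm / degrees
import sys; from h import *; from scipy.spatial.transform import Rotation as Ro
x,y,z,t=map(float,sys.argv[1:5]); s=status.observe(); M=np.array(s['tcp_rot']); p=np.array(s['position'])
D=Ro.from_euler('z',t+180,degrees=True).as_matrix()@np.diag([1,-1,-1])
print("t %.2f pos"%s['time_s'],p.round(1),"grip %.1f %.1f"%(s['grip_width'],s['grasp_force']),"F",np.round(s['wrist_force'],1))
print("d",(M.T@(np.array([x,y,z])-p)/30).round(2),"a",np.degrees(Ro.from_matrix(M.T@D).as_rotvec()).round(1))
E
python3 to.py 474.7 219.2 160 2.5
```

```text
t 0.20 pos [162.2 654.9 247.1] grip 88.1 0.0 F [ 0.9 -0.3  0.1]
d [-13.6  -11.59   2.92] a [ -0.1  -0.  -16.4]
```

```bash
python3 -m creep '[{"dx":-13.6,"dy":-11.6,"dz":2.9,"az":-16.4,"fingers":87},{"dx":-13.6,"dy":-11.6,"dz":2.9,"az":-16.4,"fingers":87},{"dx":-13.6,"dy":-11.6,"dz":2.9,"az":-16.4,"fingers":87},{"dx":-13.6,"dy":-11.6,"dz":2.9,"az":-16.4,"fingers":87},{"dx":-13.6,"dy":-11.6,"dz":2.9,"az":-16.4,"fingers":87}]' 20; python3 to.py 474.7 219.2 160 2.5
```

```text
t 0.20 pos [162.2 654.9 247.1] grip 88.1 0.0 F [ 0.9 -0.3  0.1]
d [-13.6  -11.59   2.92] a [ -0.1  -0.  -16.4]$[0]: bad value
```

```bash
python3 -m creep '[{"dx":-1,"dy":-0.85,"dz":0.2,"ax":0,"ay":0,"az":-3.3,"fingers":87},{"dx":-2,"dy":-1.7,"dz":0.4,"ax":0,"ay":0,"az":-6.6,"fingers":87},{"dx":-3,"dy":-2.6,"dz":0.6,"ax":0,"ay":0,"az":-10,"fingers":87},{"dx":-4,"dy":-3.4,"dz":0.8,"ax":0,"ay":0,"az":-13,"fingers":87},{"dx":-5,"dy":-4.2,"dz":1.0,"ax":0,"ay":0,"az":-16.4,"fingers":87}]' 20; python3 to.py 474.7 219.2 160 2.5
```

```text
time_s: 0.62
position: [278.4, 495.1, 217.3]
tcp_rot: [[-0.999, -0.046, 0.0], [-0.046, 0.999, -0.0], [-0.0, -0.0, -1.0]]
wrist_force: [0.6, 0.6, -0.6]
grip_width: 87.0
grasp_force: 0.0
t 0.62 pos [278.4 495.1 217.3] grip 87.0 0.0 F [ 0.6  0.6 -0.6]
d [-6.11 -9.49  1.91] a [-0.   0.   0.1]
```

```bash
python3 -m creep '[{"dx":-6,"dy":-9.4,"dz":1.9,"ax":0,"ay":0,"az":0,"fingers":87},{"dx":-6,"dy":-9.4,"dz":1.9,"ax":0,"ay":0,"az":0,"fingers":87},{"dx":-6,"dy":-9.4,"dz":1.9,"ax":0,"ay":0,"az":0,"fingers":87},{"dx":-6,"dy":-9.4,"dz":1.9,"ax":0,"ay":0,"az":0,"fingers":87},{"dx":-6,"dy":-9.4,"dz":1.9,"ax":0,"ay":0,"az":0,"fingers":87}]'; python3 to.py 474.7 219.2 160 2.5
```

```text
time_s: 1.03
position: [396.3, 326.9, 182.5]
tcp_rot: [[-0.999, -0.044, 0.0], [-0.044, 0.999, 0.0], [-0.0, 0.0, -1.0]]
wrist_force: [1.0, 0.1, 0.2]
grip_width: 86.6
grasp_force: 0.0
t 1.03 pos [396.3 326.9 182.5] grip 86.6 0.0 F [1.  0.1 0.2]
d [-2.45 -3.7   0.75] a [ 0.  0. -0.]
```

```bash
python3 -m creep '[{"dx":-2.4,"dy":-3.6,"dz":0.7,"ax":0,"ay":0,"az":0,"fingers":87},{"dx":-2.4,"dy":-3.6,"dz":0.7,"ax":0,"ay":0,"az":0,"fingers":87},{"dx":-2.4,"dy":-3.6,"dz":0.7,"ax":0,"ay":0,"az":0,"fingers":87},{"dx":-2.4,"dy":-3.6,"dz":0.7,"ax":0,"ay":0,"az":0,"fingers":87},{"dx":-2.4,"dy":-3.6,"dz":0.7,"ax":0,"ay":0,"az":0,"fingers":87}]' >/dev/null; python3 -m creep '[{"dx":0,"dy":0,"dz":0,"ax":0,"ay":0,"az":0,"fingers":87},{"dx":0,"dy":0,"dz":0,"ax":0,"ay":0,"az":0,"fingers":87}]' >/dev/null;  python3 to.py 474.7 219.2 43 2.5
```

```text
t 1.62 pos [471.2 225.7 161.8] grip 87.1 0.0 F [1.  0.1 0.6]
d [-0.11 -0.23  3.96] a [ 0.1 -0.   0.1]
```

```bash
python3 -m creep '[{"dx":-0.1,"dy":-0.22,"dz":0.5,"ax":0,"ay":0,"az":0,"fingers":87},{"dx":-0.1,"dy":-0.22,"dz":1.5,"ax":0,"ay":0,"az":0,"fingers":87},{"dx":-0.1,"dy":-0.22,"dz":2.5,"ax":0,"ay":0,"az":0,"fingers":87},{"dx":-0.1,"dy":-0.22,"dz":3.0,"ax":0,"ay":0,"az":0,"fingers":87},{"dx":-0.1,"dy":-0.22,"dz":3.0,"ax":0,"ay":0,"az":0,"fingers":87}]'>/dev/null; python3 -m creep '[{"dx":0,"dy":0,"dz":0,"ax":0,"ay":0,"az":0,"fingers":87},{"dx":0,"dy":0,"dz":0,"ax":0,"ay":0,"az":0,"fingers":87},{"dx":0,"dy":0,"dz":0,"ax":0,"ay":0,"az":0,"fingers":87}]' >/dev/null;  python3 to.py 474.7 219.2 43 2.5; python3 -c "
from h import *
snap('top','g1.png',(180,125,310,245),5)"
```

```text
t 2.28 pos [476.1 218.6  73.1] grip 86.9 0.0 F [-0.   0.4 -0. ]
d [0.05 0.02 1.  ] a [0.1 0.1 0. ]
```

View pics/g1.png

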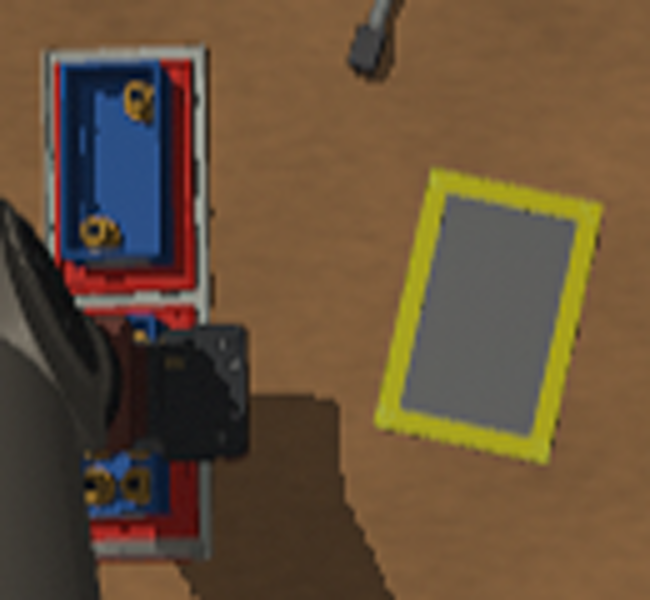

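The gripper body (205,390) is centred over the blue full bin, with the other bin and the mat clear. I'll go down and close.

```bash
python3 -m creep '[{"dx":0.05,"dy":0,"dz":0.5,"ax":0,"ay":0,"az":0,"fingers":87},{"dx":0.05,"dy":0,"dz":0.9,"ax":0,"ay":0,"az":0,"fingers":87},{"dx":0.05,"dy":0,"dz":1.0,"ax":0,"ay":0,"az":0,"fingers":87},{"dx":0.05,"dy":0,"dz":1.0,"ax":0,"ay":0,"az":0,"fingers":87}]'>/dev/null; python3 to.py 474.7 219.2 43 2.5; python3 -m creep '[{"dx":0,"dy":0,"dz":0,"ax":0,"ay":0,"az":0,"fingers":48},{"dx":0,"dy":0,"dz":0,"ax":0,"ay":0,"az":0,"fingers":48},{"dx":0,"dy":0,"dz":0,"ax":0,"ay":0,"az":0,"fingers":48},{"dx":0,"dy":0,"dz":0,"ax":0,"ay":0,"az":0,"fingers":48},{"dx":0,"dy":0,"dz":0,"ax":0,"ay":0,"az":0,"fingers":48}]' 20 >/dev/null;  python3 to.py 474.7 219.2 43 2.5; python3 -m creep '[{"dx":0,"dy":0,"dz":0,"ax":0,"ay":0,"az":0,"fingers":48},{"dx":0,"dy":0,"dz":0,"ax":0,"ay":0,"az":0,"fingers":48},{"dx":0,"dy":0,"dz":0,"ax":0,"ay":0,"az":0,"fingers":48},{"dx":0,"dy":0,"dz":0,"ax":0,"ay":0,"az":0,"fingers":48},{"dx":0,"dy":0,"dz":0,"ax":0,"ay":0,"az":0,"fingers":48}]' 20 >/dev/null;  python3 to.py 474.7 219.2 43 2.5
```

```text
t 2.67 pos [473.8 217.4  41.7] grip 86.9 0.0 F [-1.1  0.5  0.2]
d [-0.03  0.06 -0.04] a [-0. -0. -0.]
t 3.08 pos [474.3 218.   42.1] grip 57.0 1.2 F [ 1.1  3.  -1.3]
d [-0.01  0.04 -0.03] a [ 0.1  0.1 -0. ]
t 3.50 pos [474.3 218.3  42.1] grip 53.9 20.0 F [0.2 3.8 5.5]
d [-0.01  0.03 -0.03] a [0.1 0.1 0. ]
```

```bash
python3 -m creep '[{"dx":0,"dy":0,"dz":-0.3,"ax":0,"ay":0,"az":0,"fingers":48},{"dx":0,"dy":0,"dz":-0.9,"ax":0,"ay":0,"az":0,"fingers":48},{"dx":0,"dy":0,"dz":-1.7,"ax":0,"ay":0,"az":0,"fingers":48},{"dx":0,"dy":0,"dz":-2.4,"ax":0,"ay":0,"az":0,"fingers":48},{"dx":0,"dy":0,"dz":-2.8,"ax":0,"ay":0,"az":0,"fingers":48}]' 25 >/dev/null;  python3 to.py 540.8 15.6 125 -10.6
```

```text
t 3.92 pos [473.6 216.1 127.1] grip 53.9 25.0 F [ 0.7 -0.3 -4.6]
d [-1.96 -6.77  0.08] a [-0.1 -0.  13. ]
```

```bash
python3 -m creep '[{"dx":-0.1,"dy":-0.4,"dz":0,"ax":0,"ay":0,"az":1,"fingers":48},{"dx":-0.4,"dy":-1.3,"dz":0,"ax":0,"ay":0,"az":3,"fingers":48},{"dx":-0.7,"dy":-2.4,"dz":0,"ax":0,"ay":0,"az":5,"fingers":48},{"dx":-1.0,"dy":-3.5,"dz":0,"ax":0,"ay":0,"az":7,"fingers":48},{"dx":-1.3,"dy":-4.6,"dz":0,"ax":0,"ay":0,"az":9,"fingers":48}]'  >/dev/null;  python3 -m creep '[{"dx":-0.21,"dy":-0.75,"dz":0,"ax":0,"ay":0,"az":2,"fingers":48},{"dx":-0.2,"dy":-1.4,"dz":0,"ax":0,"ay":0,"az":3,"fingers":48},{"dx":-0.2,"dy":-1.9,"dz":0,"ax":0,"ay":0,"az":4,"fingers":48},{"dx":-0.2,"dy":-2.1,"dz":0,"ax":0,"ay":0,"az":4,"fingers":48},{"dx":-0.2,"dy":-2.1,"dz":0,"ax":0,"ay":0,"az":4,"fingers":48}]'>/dev/null; python3 to.py 540.8 15.6 38 -10.6
```

```text
t 4.75 pos [516.4  15.8 124.9] grip 53.7 25.0 F [ 0.7 -0.  -4.9]
d [-0.81  0.15  2.89] a [-0.1 -0.1 -0.1]
```

```bash
python3 -m creep '[{"dx":-0.4,"dy":0.1,"dz":0.3,"ax":0,"ay":0,"az":0,"fingers":48},{"dx":-0.8,"dy":0.15,"dz":1,"ax":0,"ay":0,"az":0,"fingers":48},{"dx":-0.8,"dy":0.15,"dz":1.8,"ax":0,"ay":0,"az":0,"fingers":48},{"dx":-0.8,"dy":0.15,"dz":2.4,"ax":0,"ay":0,"az":0,"fingers":48},{"dx":-0.8,"dy":0.15,"dz":2.5,"ax":0,"ay":0,"az":0,"fingers":48}]'>/dev/null; python3 -m creep '[{"dx":0,"dy":0,"dz":0,"ax":0,"ay":0,"az":0,"fingers":48},{"dx":0,"dy":0,"dz":0,"ax":0,"ay":0,"az":0,"fingers":48},{"dx":0,"dy":0,"dz":0,"ax":0,"ay":0,"az":0,"fingers":48}]' >/dev/null; python3 to.py 540.8 15.6 37 -10.6
```

```text
t 5.42 pos [543.   18.6  51.8] grip 53.6 25.0 F [-0.   0.4 -4.2]
d [ 0.05 -0.11  0.49] a [0.1 0.1 0.1]
```

```bash
python3 -m creep '[{"dx":0,"dy":-0.05,"dz":0.15,"ax":0,"ay":0,"az":0,"fingers":48},{"dx":0,"dy":-0.05,"dz":0.3,"ax":0,"ay":0,"az":0,"fingers":48},{"dx":0,"dy":-0.05,"dz":0.4,"ax":0,"ay":0,"az":0,"fingers":48},{"dx":0,"dy":-0.05,"dz":0.45,"ax":0,"ay":0,"az":0,"fingers":48},{"dx":0,"dy":-0.05,"dz":0.45,"ax":0,"ay":0,"az":0,"fingers":48}]'>/dev/null; python3 to.py 540.8 15.6 37 -10.6;  python3 -m creep '[{"dx":0,"dy":0,"dz":0.03,"ax":0,"ay":0,"az":0,"fingers":48},{"dx":0,"dy":0,"dz":0.05,"ax":0,"ay":0,"az":0,"fingers":48},{"dx":0,"dy":0,"dz":0.05,"ax":0,"ay":0,"az":0,"fingers":48}]' >/dev/null; python3 to.py 540.8 15.6 37 -10.6
```

```text
t 5.83 pos [541.7  16.5  37.2] grip 53.7 25.0 F [ 0.  -0.5 -5.3]
d [ 0.03 -0.03  0.01] a [ 0.  -0.   0.1]
t 6.08 pos [541.8  16.5  37.1] grip 53.6 25.0 F [-6.2 -0.9 14.8]
d [ 0.03 -0.04  0.  ] a [ 0.  -0.   0.1]
```

```bash
python3 -m creep '[{"dx":0,"dy":0,"dz":-0.03,"ax":0,"ay":0,"az":0,"fingers":60},{"dx":0,"dy":0,"dz":-0.03,"ax":0,"ay":0,"az":0,"fingers":87},{"dx":0,"dy":0,"dz":-0.03,"ax":0,"ay":0,"az":0,"fingers":87},{"dx":0,"dy":0,"dz":-0.03,"ax":0,"ay":0,"az":0,"fingers":87},{"dx":0,"dy":0,"dz":-0.03,"ax":0,"ay":0,"az":0,"fingers":87}]'>/dev/null; python3 to.py 540.8 15.6 37 -10.6;  python3 -m creep '[{"dx":0,"dy":0,"dz":-0.3,"ax":0,"ay":0,"az":0,"fingers":87},{"dx":0,"dy":0,"dz":-1,"ax":0,"ay":0,"az":0,"fingers":87},{"dx":0,"dy":0,"dz":-1.8,"ax":0,"ay":0,"az":0,"fingers":87},{"dx":0,"dy":0,"dz":-2.6,"ax":0,"ay":0,"az":0,"fingers":87},{"dx":0,"dy":0,"dz":-2.6,"ax":0,"ay":0,"az":0,"fingers":87}]' >/dev/null; python3 to.py 632.7 -230.1 105 -10
```

```text
t 6.50 pos [542.   16.5  36.5] grip 83.2 0.0 F [ 0.5 -0.1 -0. ]
d [ 0.03 -0.04 -0.02] a [0.  0.  0.1]
t 6.92 pos [544.6  16.5 119.1] grip 86.5 0.0 F [ 0.8 -0.7 -0.6]
d [-4.39 -7.55  0.48] a [ 0.1  0.4 -0.5]
```

```bash
python3 -m creep '[{"dx":-0.3,"dy":-0.6,"dz":0,"ax":0,"ay":0,"az":0,"fingers":87},{"dx":-0.9,"dy":-1.6,"dz":0,"ax":0,"ay":0,"az":0,"fingers":87},{"dx":-1.6,"dy":-2.7,"dz":0,"ax":0,"ay":0,"az":0,"fingers":87},{"dx":-2.2,"dy":-3.8,"dz":0,"ax":0,"ay":0,"az":0,"fingers":87},{"dx":-2.8,"dy":-4.9,"dz":0,"ax":0,"ay":0,"az":-0.5,"fingers":87}]'>/dev/null;  python3 -m creep '[{"dx":-0.6,"dy":-1.1,"dz":0.1,"ax":0,"ay":0,"az":0,"fingers":87},{"dx":-1.2,"dy":-2,"dz":0.2,"ax":0,"ay":0,"az":0,"fingers":87},{"dx":-1.5,"dy":-2.6,"dz":0.4,"ax":0,"ay":0,"az":0,"fingers":87},{"dx":-1.5,"dy":-2.6,"dz":0.4,"ax":0,"ay":0,"az":0,"fingers":87},{"dx":-1.5,"dy":-2.6,"dz":0.4,"ax":0,"ay":0,"az":0,"fingers":87}]' >/dev/null;python3 -m creep '[{"dx":0,"dy":0,"dz":0,"ax":0,"ay":0,"az":0,"fingers":87},{"dx":0,"dy":0,"dz":0,"ax":0,"ay":0,"az":0,"fingers":87}]' >/dev/null; python3 to.py 632.7 -230.1 43 -10
```

```text
t 7.92 pos [ 628.4 -226.   102.6] grip 87.1 0.0 F [ 0.4 -0.5  0.4]
d [-0.17 -0.11  1.99] a [ 0.1 -0.   0.1]
```

```bash
python3 -m creep '[{"dx":-0.15,"dy":-0.08,"dz":0.2,"ax":0,"ay":0,"az":0,"fingers":87},{"dx":-0.15,"dy":-0.08,"dz":0.8,"ax":0,"ay":0,"az":0,"fingers":87},{"dx":-0.15,"dy":-0.08,"dz":1.5,"ax":0,"ay":0,"az":0,"fingers":87},{"dx":-0.15,"dy":-0.08,"dz":1.9,"ax":0,"ay":0,"az":0,"fingers":87},{"dx":-0.15,"dy":-0.08,"dz":1.95,"ax":0,"ay":0,"az":0,"fingers":87}]'>/dev/null; python3 to.py 632.7 -230.1 43 -10; python3 -m creep '[{"dx":0,"dy":0,"dz":0,"ax":0,"ay":0,"az":0,"fingers":70},{"dx":0,"dy":0,"dz":0,"ax":0,"ay":0,"az":0,"fingers":48},{"dx":0,"dy":0,"dz":0,"ax":0,"ay":0,"az":0,"fingers":48},{"dx":0,"dy":0,"dz":0,"ax":0,"ay":0,"az":0,"fingers":48},{"dx":0,"dy":0,"dz":0,"ax":0,"ay":0,"az":0,"fingers":48}]' 12 >/dev/null; python3 -m creep '[{"dx":0,"dy":0,"dz":0,"ax":0,"ay":0,"az":0,"fingers":48},{"dx":0,"dy":0,"dz":0,"ax":0,"ay":0,"az":0,"fingers":48},{"dx":0,"dy":0,"dz":0,"ax":0,"ay":0,"az":0,"fingers":48},{"dx":0,"dy":0,"dz":0,"ax":0,"ay":0,"az":0,"fingers":48}]' 20 >/dev/null;  python3 to.py 632.7 -230.1 43 -10
```

```text
t 8.33 pos [ 630.8 -229.6   41.2] grip 86.8 0.0 F [-0.1  0.7 -0. ]
d [-0.07 -0.01 -0.06] a [ 0.1 -0.3  0.1]
t 9.08 pos [ 632.7 -231.3   44.8] grip 53.9 20.0 F [-1.3  0.4  5.8]
d [0.01 0.04 0.06] a [ 0.   0.1 -0. ]
```

```bash
python3 -m creep '[{"dx":0,"dy":0,"dz":-0.3,"ax":0,"ay":0,"az":0,"fingers":48},{"dx":0,"dy":0,"dz":-0.9,"ax":0,"ay":0,"az":0,"fingers":48},{"dx":0,"dy":0,"dz":-1.7,"ax":0,"ay":0,"az":0,"fingers":48},{"dx":0,"dy":0,"dz":-2.4,"ax":0,"ay":0,"az":0,"fingers":48},{"dx":0,"dy":0,"dz":-2.8,"ax":0,"ay":0,"az":0,"fingers":48}]' 20 >/dev/null;  python3 to.py 473.4 216.6 125 2.6
```

```text
t 9.50 pos [ 633.1 -231.6  130.6] grip 53.9 20.0 F [ 0.1  0.2 -0.5]
d [ 7.84 13.78  0.16] a [ -0.    0.1 -12.6]
```

```bash
python3 -m creep '[{"dx":0.2,"dy":0.4,"dz":0,"ax":0,"ay":0,"az":0,"fingers":48},{"dx":0.7,"dy":1.2,"dz":0,"ax":0,"ay":0,"az":0,"fingers":48},{"dx":1.2,"dy":2.2,"dz":0,"ax":0,"ay":0,"az":0,"fingers":48},{"dx":1.8,"dy":3.2,"dz":0,"ax":0,"ay":0,"az":0,"fingers":48},{"dx":2.4,"dy":4.2,"dz":0,"ax":0,"ay":0,"az":0,"fingers":48}]'>/dev/null;  python3 -m creep '[{"dx":0.6,"dy":1.0,"dz":0,"ax":0,"ay":0,"az":0,"fingers":48},{"dx":1.1,"dy":2.0,"dz":0,"ax":0,"ay":0,"az":0,"fingers":48},{"dx":1.7,"dy":3.0,"dz":0,"ax":0,"ay":0,"az":0,"fingers":48},{"dx":2.3,"dy":4.0,"dz":0,"ax":0,"ay":0,"az":0,"fingers":48},{"dx":2.8,"dy":5.0,"dz":0,"ax":0,"ay":0,"az":0,"fingers":48}]' >/dev/null; python3 to.py 473.4 216.6 125 2.6; python3 -m creep '[{"dx":0.5,"dy":0.9,"dz":0,"ax":0,"ay":0,"az":-2.5,"fingers":48},{"dx":1.0,"dy":1.8,"dz":0,"ax":0,"ay":0,"az":-5,"fingers":48},{"dx":1.5,"dy":2.7,"dz":0,"ax":0,"ay":0,"az":-7.5,"fingers":48},{"dx":1.9,"dy":3.5,"dz":0,"ax":0,"ay":0,"az":-10,"fingers":48},{"dx":2.2,"dy":4.0,"dz":0,"ax":0,"ay":0,"az":-12.6,"fingers":48}]' >/dev/null; python3 -m creep '[{"dx":0.1,"dy":0.2,"dz":0,"ax":0,"ay":0,"az":0,"fingers":48},{"dx":0.1,"dy":0.2,"dz":0,"ax":0,"ay":0,"az":0,"fingers":48}]' >/dev/null; python3 to.py 473.4 216.6 60 2.6
```

```text
t 10.33 pos [523.7  70.  126.8] grip 53.9 20.0 F [ 1.1  0.6 -0.7]
d [2.5  4.52 0.06] a [ -0.   -0.2 -12.6]
t 10.92 pos [477.9 204.5 127.4] grip 53.9 20.0 F [-0.3 -0.9 -1.2]
d [0.13 0.41 2.25] a [-0.  -0.1  0.1]
```

```bash
python3 -m creep '[{"dx":0.1,"dy":0.2,"dz":0.2,"ax":0,"ay":0,"az":0,"fingers":48},{"dx":0.1,"dy":0.35,"dz":0.8,"ax":0,"ay":0,"az":0,"fingers":48},{"dx":0.1,"dy":0.35,"dz":1.5,"ax":0,"ay":0,"az":0,"fingers":48},{"dx":0.1,"dy":0.35,"dz":2.1,"ax":0,"ay":0,"az":0,"fingers":48},{"dx":0.1,"dy":0.35,"dz":2.2,"ax":0,"ay":0,"az":0,"fingers":48}]'>/dev/null; python3 -m creep '[{"dx":0,"dy":0,"dz":0,"ax":0,"ay":0,"az":0,"fingers":48},{"dx":0,"dy":0,"dz":0,"ax":0,"ay":0,"az":0,"fingers":48},{"dx":0,"dy":0,"dz":0,"ax":0,"ay":0,"az":0,"fingers":48}]' >/dev/null; python3 to.py 473.4 216.6 44.5 2.6
```

```text
t 11.58 pos [476.7 213.3  63. ] grip 53.9 20.0 F [-0.1 -0.  -1. ]
d [0.11 0.11 0.62] a [ 0.   0.1 -0.1]
```

```bash
python3 -m creep '[{"dx":0.08,"dy":0.1,"dz":0.15,"ax":0,"ay":0,"az":0,"fingers":48},{"dx":0.1,"dy":0.1,"dz":0.35,"ax":0,"ay":0,"az":0,"fingers":48},{"dx":0.1,"dy":0.1,"dz":0.5,"ax":0,"ay":0,"az":0,"fingers":48},{"dx":0.1,"dy":0.1,"dz":0.57,"ax":0,"ay":0,"az":0,"fingers":48},{"dx":0.1,"dy":0.1,"dz":0.57,"ax":0,"ay":0,"az":0,"fingers":48}]'>/dev/null; python3 to.py 473.4 216.6 44.5 2.6; python3 -m creep '[{"dx":0,"dy":0,"dz":0.03,"ax":0,"ay":0,"az":0,"fingers":48},{"dx":0,"dy":0,"dz":0.05,"ax":0,"ay":0,"az":0,"fingers":48},{"dx":0,"dy":0,"dz":0.05,"ax":0,"ay":0,"az":0,"fingers":48}]' >/dev/null;  python3 to.py 473.4 216.6 44.5 2.6
```

```text
t 12.00 pos [472.5 216.5  44.7] grip 53.9 20.0 F [-0.3  0.1 -0. ]
d [-0.03  0.    0.01] a [-0. -0. -0.]
t 12.25 pos [472.7 216.6  44.6] grip 54.2 20.0 F [-5.5 -1.5 15.9]
d [-0.02 -0.    0.  ] a [ 0. -0. -0.]
```

```bash
python3 -m creep '[{"dx":0,"dy":0,"dz":-0.03,"ax":0,"ay":0,"az":0,"fingers":60},{"dx":0,"dy":0,"dz":-0.03,"ax":0,"ay":0,"az":0,"fingers":87},{"dx":0,"dy":0,"dz":-0.03,"ax":0,"ay":0,"az":0,"fingers":87},{"dx":0,"dy":0,"dz":-0.03,"ax":0,"ay":0,"az":0,"fingers":87},{"dx":0,"dy":0,"dz":-0.03,"ax":0,"ay":0,"az":0,"fingers":87}]'>/dev/null;  python3 -m creep '[{"dx":0,"dy":0,"dz":-0.3,"ax":0,"ay":0,"az":0,"fingers":87},{"dx":0,"dy":0,"dz":-1,"ax":0,"ay":0,"az":0,"fingers":87},{"dx":0,"dy":0,"dz":-1.8,"ax":0,"ay":0,"az":0,"fingers":87},{"dx":0,"dy":0,"dz":-2.2,"ax":0,"ay":0,"az":0,"fingers":87},{"dx":0,"dy":0,"dz":-2.2,"ax":0,"ay":0,"az":0,"fingers":87}]' >/dev/null; python3 to.py 541.8 16.5 105 -10.6
```

```text
t 13.08 pos [474.4 217.3 113.4] grip 86.9 0.0 F [-0.7  0.6 -0.3]
d [-1.94 -6.79  0.27] a [ 0.2  0.2 13.2]
```

```bash
python3 -m creep '[{"dx":-0.1,"dy":-0.4,"dz":0,"ax":0,"ay":0,"az":1,"fingers":87},{"dx":-0.4,"dy":-1.3,"dz":0,"ax":0,"ay":0,"az":3,"fingers":87},{"dx":-0.7,"dy":-2.4,"dz":0,"ax":0,"ay":0,"az":6,"fingers":87},{"dx":-1.0,"dy":-3.5,"dz":0,"ax":0,"ay":0,"az":9,"fingers":87},{"dx":-1.3,"dy":-4.6,"dz":0.1,"ax":0,"ay":0,"az":13,"fingers":87}]'  >/dev/null;  python3 -m creep '[{"dx":-0.5,"dy":-0.8,"dz":0,"ax":0,"ay":0,"az":0,"fingers":87},{"dx":-1,"dy":-1.5,"dz":0,"ax":0,"ay":0,"az":0,"fingers":87},{"dx":-1.1,"dy":-1.9,"dz":0,"ax":0,"ay":0,"az":0,"fingers":87},{"dx":-1.1,"dy":-1.95,"dz":0,"ax":0,"ay":0,"az":0,"fingers":87},{"dx":-1.1,"dy":-1.95,"dz":0,"ax":0,"ay":0,"az":0,"fingers":87}]'>/dev/null; python3 -m creep '[{"dx":0,"dy":0,"dz":0,"ax":0,"ay":0,"az":0,"fingers":87},{"dx":0,"dy":0,"dz":0,"ax":0,"ay":0,"az":0,"fingers":87}]' >/dev/null; python3 to.py 541.8 16.5 37 -10.6; python3 -c "
from h import *
snap('top','g2.png',(180,115,460,245),2.8)"
```

```text
t 14.08 pos [539.1  18.9 107.1] grip 86.8 0.0 F [ 0.4 -0.6 -0.7]
d [-0.1  -0.06  2.34] a [ 0.  -0.1  0.3]
```

View pics/g2.png

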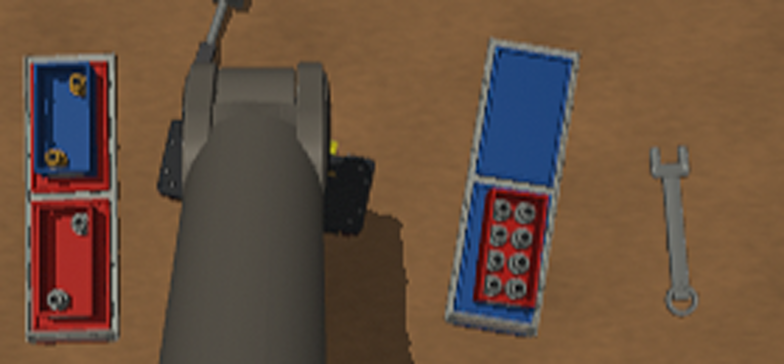

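The red part-used bin sits within the red front tray at (68,272), and the blue rear tray at (528,115) is empty. The arm is over the mat. I'll grasp the blue full bin.

```bash
python3 -m creep '[{"dx":-0.1,"dy":-0.05,"dz":0.2,"ax":0,"ay":0,"az":0,"fingers":87},{"dx":-0.1,"dy":-0.05,"dz":0.9,"ax":0,"ay":0,"az":0,"fingers":87},{"dx":-0.1,"dy":-0.05,"dz":1.7,"ax":0,"ay":0,"az":0,"fingers":87},{"dx":-0.1,"dy":-0.05,"dz":2.2,"ax":0,"ay":0,"az":0,"fingers":87},{"dx":-0.1,"dy":-0.05,"dz":2.2,"ax":0,"ay":0,"az":0,"fingers":87}]'>/dev/null; python3 to.py 541.8 16.5 37 -10.6; python3 -m creep '[{"dx":0,"dy":0,"dz":0,"ax":0,"ay":0,"az":0,"fingers":70},{"dx":0,"dy":0,"dz":0,"ax":0,"ay":0,"az":0,"fingers":48},{"dx":0,"dy":0,"dz":0,"ax":0,"ay":0,"az":0,"fingers":48},{"dx":0,"dy":0,"dz":0,"ax":0,"ay":0,"az":0,"fingers":48},{"dx":0,"dy":0,"dz":0,"ax":0,"ay":0,"az":0,"fingers":48}]' 12 >/dev/null; python3 -m creep '[{"dx":0,"dy":0,"dz":0,"ax":0,"ay":0,"az":0,"fingers":48},{"dx":0,"dy":0,"dz":0,"ax":0,"ay":0,"az":0,"fingers":48},{"dx":0,"dy":0,"dz":0,"ax":0,"ay":0,"az":0,"fingers":48},{"dx":0,"dy":0,"dz":0,"ax":0,"ay":0,"az":0,"fingers":48}]' 25 >/dev/null;  python3 to.py 541.8 16.5 37 -10.6
```

```text
t 14.55 pos [540.3  15.5  38.3] grip 87.2 0.0 F [-0.5 -0.3  0.8]
d [-0.04  0.04  0.04] a [-0.1 -0.3  0.3]
t 15.30 pos [543.1  15.3  42.1] grip 54.0 25.0 F [-0.6  0.9  6.1]
d [0.05 0.03 0.17] a [0.1 0.1 0.2]
```

```bash
python3 -m creep '[{"dx":0,"dy":0,"dz":-0.3,"ax":0,"ay":0,"az":0,"fingers":48},{"dx":0,"dy":0,"dz":-0.9,"ax":0,"ay":0,"az":0,"fingers":48},{"dx":0,"dy":0,"dz":-1.7,"ax":0,"ay":0,"az":0,"fingers":48},{"dx":0,"dy":0,"dz":-2.5,"ax":0,"ay":0,"az":0,"fingers":48},{"dx":0,"dy":0,"dz":-3,"ax":0,"ay":0,"az":0,"fingers":48}]' 30 >/dev/null;  python3 to.py 635 -232.9 125 -7.8
```

```text
t 15.72 pos [542.3  14.5 133.3] grip 53.6 30.0 F [ 1.1 -0.2 -4.6]
d [-4.53 -7.55  0.28] a [-0.   0.  -2.6]
```

```bash
python3 -m creep '[{"dx":-0.2,"dy":-0.4,"dz":0,"ax":0,"ay":0,"az":0,"fingers":48},{"dx":-0.7,"dy":-1.2,"dz":0,"ax":0,"ay":0,"az":0,"fingers":48},{"dx":-1.3,"dy":-2.2,"dz":0,"ax":0,"ay":0,"az":0,"fingers":48},{"dx":-1.9,"dy":-3.2,"dz":0,"ax":0,"ay":0,"az":0,"fingers":48},{"dx":-2.5,"dy":-4.2,"dz":0.1,"ax":0,"ay":0,"az":0,"fingers":48}]'>/dev/null;  python3 -m creep '[{"dx":-0.6,"dy":-1.0,"dz":0,"ax":0,"ay":0,"az":-1,"fingers":48},{"dx":-1.2,"dy":-2,"dz":0,"ax":0,"ay":0,"az":-2,"fingers":48},{"dx":-1.6,"dy":-2.8,"dz":0.1,"ax":0,"ay":0,"az":-2.6,"fingers":48},{"dx":-1.9,"dy":-3.2,"dz":0.1,"ax":0,"ay":0,"az":-2.6,"fingers":48},{"dx":-2,"dy":-3.3,"dz":0.1,"ax":0,"ay":0,"az":-2.6,"fingers":48}]' >/dev/null;python3 -m creep '[{"dx":0,"dy":0,"dz":0,"ax":0,"ay":0,"az":0,"fingers":48},{"dx":0,"dy":0,"dz":0,"ax":0,"ay":0,"az":0,"fingers":48}]' >/dev/null; python3 to.py 635 -232.9 65 -7.8
```

```text
t 16.72 pos [ 633.9 -229.4  124.8] grip 54.1 30.0 F [-0.5  0.  -5.2]
d [-0.06 -0.11  1.99] a [ 0.1 -0.1  0. ]
```

```bash
python3 -m creep '[{"dx":-0.05,"dy":-0.1,"dz":0.2,"ax":0,"ay":0,"az":0,"fingers":48},{"dx":-0.05,"dy":-0.1,"dz":0.7,"ax":0,"ay":0,"az":0,"fingers":48},{"dx":-0.05,"dy":-0.1,"dz":1.4,"ax":0,"ay":0,"az":0,"fingers":48},{"dx":-0.05,"dy":-0.1,"dz":1.9,"ax":0,"ay":0,"az":0,"fingers":48},{"dx":-0.05,"dy":-0.1,"dz":2.0,"ax":0,"ay":0,"az":0,"fingers":48}]'>/dev/null; python3 -m creep '[{"dx":0,"dy":0,"dz":0,"ax":0,"ay":0,"az":0,"fingers":48},{"dx":0,"dy":0,"dz":0,"ax":0,"ay":0,"az":0,"fingers":48},{"dx":0,"dy":0,"dz":0,"ax":0,"ay":0,"az":0,"fingers":48}]' >/dev/null; python3 to.py 635 -232.9 47 -7.8
```

```text
t 17.38 pos [ 636.5 -234.2   66.5] grip 54.1 30.0 F [-0.1  0.3 -4.1]
d [0.06 0.03 0.65] a [-0.   0.1 -0. ]
```

```bash
python3 -m creep '[{"dx":0.04,"dy":0.02,"dz":0.15,"ax":0,"ay":0,"az":0,"fingers":48},{"dx":0.04,"dy":0.02,"dz":0.35,"ax":0,"ay":0,"az":0,"fingers":48},{"dx":0.04,"dy":0.02,"dz":0.5,"ax":0,"ay":0,"az":0,"fingers":48},{"dx":0.04,"dy":0.02,"dz":0.58,"ax":0,"ay":0,"az":0,"fingers":48},{"dx":0.04,"dy":0.02,"dz":0.58,"ax":0,"ay":0,"az":0,"fingers":48}]'>/dev/null; python3 to.py 635 -232.9 47 -7.8; python3 -m creep '[{"dx":0,"dy":0,"dz":0.03,"ax":0,"ay":0,"az":0,"fingers":48},{"dx":0,"dy":0,"dz":0.06,"ax":0,"ay":0,"az":0,"fingers":48},{"dx":0,"dy":0,"dz":0.06,"ax":0,"ay":0,"az":0,"fingers":48}]' >/dev/null;  python3 to.py 635 -232.9 47 -7.8
```

```text
t 17.80 pos [ 634.3 -233.1   47.5] grip 54.2 30.0 F [ 0.3  0.6 -4.8]
d [-0.02  0.01  0.02] a [ 0. -0. -0.]
t 18.05 pos [ 634.6 -233.3   47.2] grip 53.9 30.0 F [-3.5  2.2  4.9]
d [-0.01  0.02  0.01] a [ 0.  0. -0.]
```

```bash
python3 -m creep '[{"dx":0,"dy":0,"dz":0,"ax":0,"ay":0,"az":0,"fingers":60},{"dx":0,"dy":0,"dz":-0.03,"ax":0,"ay":0,"az":0,"fingers":87},{"dx":0,"dy":0,"dz":-0.03,"ax":0,"ay":0,"az":0,"fingers":87},{"dx":0,"dy":0,"dz":-0.03,"ax":0,"ay":0,"az":0,"fingers":87},{"dx":0,"dy":0,"dz":-0.03,"ax":0,"ay":0,"az":0,"fingers":87}]'>/dev/null;  python3 -m creep '[{"dx":0,"dy":0,"dz":-0.3,"ax":0,"ay":0,"az":0,"fingers":87},{"dx":0,"dy":0,"dz":-1,"ax":0,"ay":0,"az":0,"fingers":87},{"dx":0,"dy":0,"dz":-1.6,"ax":0,"ay":0,"az":0,"fingers":87},{"dx":0,"dy":0,"dz":-1.9,"ax":0,"ay":0,"az":0,"fingers":87},{"dx":0,"dy":0,"dz":-1.9,"ax":0,"ay":0,"az":0,"fingers":87}]' >/dev/null; python3 to.py 498.7 -214.5 105 -7
```

```text
t 18.88 pos [ 636.1 -233.9  107. ] grip 86.8 0.0 F [ 0.6 -0.2 -0.5]
d [4.63 0.02 0.04] a [-0.   0.3 -0.8]
```

```bash
python3 -m creep '[{"dx":0.5,"dy":0,"dz":0,"ax":0,"ay":0,"az":0,"fingers":87},{"dx":1.6,"dy":0,"dz":0,"ax":0,"ay":0,"az":0,"fingers":87},{"dx":2.9,"dy":0,"dz":0,"ax":0,"ay":0,"az":-0.8,"fingers":87},{"dx":4,"dy":0,"dz":0,"ax":0,"ay":0,"az":-0.8,"fingers":87},{"dx":4.6,"dy":0,"dz":0,"ax":0,"ay":0,"az":-0.8,"fingers":87}]' >/dev/null; python3 -m creep '[{"dx":0,"dy":0,"dz":0,"ax":0,"ay":0,"az":0,"fingers":87},{"dx":0,"dy":0,"dz":0,"ax":0,"ay":0,"az":0,"fingers":87},{"dx":0,"dy":0,"dz":0,"ax":0,"ay":0,"az":0,"fingers":87}]' >/dev/null; python3 to.py 498.7 -214.5 43 -7
```

```text
t 19.55 pos [ 499.1 -214.4  104. ] grip 86.9 0.0 F [ 0.2 -0.6  0.6]
d [ 0.02 -0.    2.03] a [-0.   0.1  0. ]
```

```bash
python3 -m creep '[{"dx":0,"dy":0,"dz":0.2,"ax":0,"ay":0,"az":0,"fingers":87},{"dx":0,"dy":0,"dz":0.8,"ax":0,"ay":0,"az":0,"fingers":87},{"dx":0,"dy":0,"dz":1.5,"ax":0,"ay":0,"az":0,"fingers":87},{"dx":0,"dy":0,"dz":1.9,"ax":0,"ay":0,"az":0,"fingers":87},{"dx":0,"dy":0,"dz":1.95,"ax":0,"ay":0,"az":0,"fingers":87}]'>/dev/null; python3 to.py 498.7 -214.5 43 -7; python3 -m creep '[{"dx":0,"dy":0,"dz":0,"ax":0,"ay":0,"az":0,"fingers":70},{"dx":0,"dy":0,"dz":0,"ax":0,"ay":0,"az":0,"fingers":48},{"dx":0,"dy":0,"dz":0,"ax":0,"ay":0,"az":0,"fingers":48},{"dx":0,"dy":0,"dz":0,"ax":0,"ay":0,"az":0,"fingers":48},{"dx":0,"dy":0,"dz":0,"ax":0,"ay":0,"az":0,"fingers":48}]' 12 >/dev/null; python3 -m creep '[{"dx":0,"dy":0,"dz":0,"ax":0,"ay":0,"az":0,"fingers":48},{"dx":0,"dy":0,"dz":0,"ax":0,"ay":0,"az":0,"fingers":48},{"dx":0,"dy":0,"dz":0,"ax":0,"ay":0,"az":0,"fingers":48},{"dx":0,"dy":0,"dz":0,"ax":0,"ay":0,"az":0,"fingers":48}]' 25 >/dev/null;  python3 to.py 498.7 -214.5 43 -7;  python3 -m creep '[{"dx":0,"dy":0,"dz":-0.3,"ax":0,"ay":0,"az":0,"fingers":48},{"dx":0,"dy":0,"dz":-0.9,"ax":0,"ay":0,"az":0,"fingers":48},{"dx":0,"dy":0,"dz":-1.7,"ax":0,"ay":0,"az":0,"fingers":48},{"dx":0,"dy":0,"dz":-2.4,"ax":0,"ay":0,"az":0,"fingers":48},{"dx":0,"dy":0,"dz":-2.8,"ax":0,"ay":0,"az":0,"fingers":48}]' 30 >/dev/null;  python3 to.py 540.8 15.6 125 -10.6
```

```text
t 19.97 pos [ 497.  -213.8   42.9] grip 87.4 0.0 F [-0.3  0.1 -0.1]
d [-0.06 -0.02 -0.  ] a [ 0.  -0.2  0. ]
t 20.72 pos [ 498.3 -215.    46.3] grip 53.7 25.0 F [-0.8 -1.3  5.3]
d [-0.01  0.02  0.11] a [-0.   0.1 -0. ]
t 21.13 pos [ 498.2 -214.5  131.8] grip 54.3 30.0 F [-0.5  0.2 -3.5]
d [-0.47  7.78  0.23] a [0.  0.1 3.6]
```

```bash
python3 -m creep '[{"dx":0,"dy":0.4,"dz":0,"ax":0,"ay":0,"az":0,"fingers":48},{"dx":-0.1,"dy":1.3,"dz":0,"ax":0,"ay":0,"az":0,"fingers":48},{"dx":-0.2,"dy":2.4,"dz":0,"ax":0,"ay":0,"az":0,"fingers":48},{"dx":-0.2,"dy":3.5,"dz":0,"ax":0,"ay":0,"az":0,"fingers":48},{"dx":-0.3,"dy":4.6,"dz":0,"ax":0,"ay":0,"az":0,"fingers":48}]'>/dev/null;  python3 -m creep '[{"dx":-0.1,"dy":1.1,"dz":0,"ax":0,"ay":0,"az":1,"fingers":48},{"dx":-0.15,"dy":2,"dz":0,"ax":0,"ay":0,"az":2,"fingers":48},{"dx":-0.2,"dy":2.7,"dz":0,"ax":0,"ay":0,"az":3,"fingers":48},{"dx":-0.2,"dy":3.1,"dz":0,"ax":0,"ay":0,"az":3.6,"fingers":48},{"dx":-0.2,"dy":3.15,"dz":0,"ax":0,"ay":0,"az":3.6,"fingers":48}]' >/dev/null;python3 -m creep '[{"dx":0,"dy":0,"dz":0,"ax":0,"ay":0,"az":0,"fingers":48},{"dx":0,"dy":0,"dz":0,"ax":0,"ay":0,"az":0,"fingers":48}]' >/dev/null; python3 to.py 540.8 15.6 60 -10.6
```

```text
t 22.13 pos [540.2  13.7 129. ] grip 53.4 30.0 F [-0.7 -0.5 -2.4]
d [-0.01  0.07  2.3 ] a [-0.1 -0.1 -0. ]
```

```bash
python3 -m creep '[{"dx":0,"dy":0.05,"dz":0.2,"ax":0,"ay":0,"az":0,"fingers":48},{"dx":0,"dy":0.05,"dz":0.8,"ax":0,"ay":0,"az":0,"fingers":48},{"dx":0,"dy":0.05,"dz":1.6,"ax":0,"ay":0,"az":0,"fingers":48},{"dx":0,"dy":0.05,"dz":2.2,"ax":0,"ay":0,"az":0,"fingers":48},{"dx":0,"dy":0.05,"dz":2.3,"ax":0,"ay":0,"az":0,"fingers":48}]'>/dev/null; python3 -m creep '[{"dx":0,"dy":0,"dz":0,"ax":0,"ay":0,"az":0,"fingers":48},{"dx":0,"dy":0,"dz":0,"ax":0,"ay":0,"az":0,"fingers":48},{"dx":0,"dy":0,"dz":0,"ax":0,"ay":0,"az":0,"fingers":48}]' >/dev/null; python3 to.py 540.8 15.6 41.3 -10.6
```

```text
t 22.80 pos [542.3  15.5  61.6] grip 54.2 30.0 F [ 0.8 -0.  -2.8]
d [ 0.05 -0.01  0.68] a [ 0.   0.1 -0.1]
```

```bash
python3 -m creep '[{"dx":0,"dy":0,"dz":0.15,"ax":0,"ay":0,"az":0,"fingers":48},{"dx":0,"dy":0,"dz":0.35,"ax":0,"ay":0,"az":0,"fingers":48},{"dx":0,"dy":0,"dz":0.52,"ax":0,"ay":0,"az":0,"fingers":48},{"dx":0,"dy":0,"dz":0.6,"ax":0,"ay":0,"az":0,"fingers":48},{"dx":0,"dy":0,"dz":0.61,"ax":0,"ay":0,"az":0,"fingers":48}]'>/dev/null; python3 to.py 540.8 15.6 41.3 -10.6; python3 -m creep '[{"dx":0,"dy":0,"dz":0.03,"ax":0,"ay":0,"az":0,"fingers":48},{"dx":0,"dy":0,"dz":0.06,"ax":0,"ay":0,"az":0,"fingers":48},{"dx":0,"dy":0,"dz":0.06,"ax":0,"ay":0,"az":0,"fingers":48}]' >/dev/null;  python3 to.py 540.8 15.6 41.3 -10.6
```

```text
t 23.22 pos [540.9  16.   41.5] grip 54.0 30.0 F [-0.2  0.3 -2.6]
d [ 0.   -0.01  0.01] a [-0.  -0.1 -0. ]
t 23.47 pos [541.2  16.   41.3] grip 54.1 30.0 F [-4.3 -0.   7.6]
d [ 0.01 -0.02 -0.  ] a [ 0. -0. -0.]
```

Contact. Next I release it and go for the blue part-used bin in the red rear tray.

```bash
python3 -m creep '[{"dx":0,"dy":0,"dz":0,"ax":0,"ay":0,"az":0,"fingers":60},{"dx":0,"dy":0,"dz":-0.03,"ax":0,"ay":0,"az":0,"fingers":87},{"dx":0,"dy":0,"dz":-0.03,"ax":0,"ay":0,"az":0,"fingers":87},{"dx":0,"dy":0,"dz":-0.03,"ax":0,"ay":0,"az":0,"fingers":87},{"dx":0,"dy":0,"dz":-0.03,"ax":0,"ay":0,"az":0,"fingers":87}]'>/dev/null;  python3 -m creep '[{"dx":0,"dy":0,"dz":-0.3,"ax":0,"ay":0,"az":0,"fingers":87},{"dx":0,"dy":0,"dz":-1,"ax":0,"ay":0,"az":0,"fingers":87},{"dx":0,"dy":0,"dz":-1.7,"ax":0,"ay":0,"az":0,"fingers":87},{"dx":0,"dy":0,"dz":-2.2,"ax":0,"ay":0,"az":0,"fingers":87},{"dx":0,"dy":0,"dz":-2.2,"ax":0,"ay":0,"az":0,"fingers":87}]' >/dev/null; python3 to.py 613.1 223.1 105 2.6
```

```text
t 24.30 pos [543.5  16.  110.7] grip 87.1 0.0 F [1.6 0.3 0.3]
d [-1.01  7.21  0.21] a [  0.1   0.3 -13.2]
```

```bash
python3 -m creep '[{"dx":0,"dy":0.5,"dz":0,"ax":0,"ay":0,"az":0,"fingers":87},{"dx":-0.2,"dy":1.4,"dz":0,"ax":0,"ay":0,"az":0,"fingers":87},{"dx":-0.3,"dy":2.5,"dz":0,"ax":0,"ay":0,"az":0,"fingers":87},{"dx":-0.5,"dy":3.6,"dz":0,"ax":0,"ay":0,"az":0,"fingers":87},{"dx":-0.6,"dy":4.7,"dz":0,"ax":0,"ay":0,"az":0,"fingers":87}]'>/dev/null;  python3 -m creep '[{"dx":-0.1,"dy":1,"dz":0,"ax":0,"ay":0,"az":-3,"fingers":87},{"dx":-0.3,"dy":1.8,"dz":0.1,"ax":0,"ay":0,"az":-6,"fingers":87},{"dx":-0.35,"dy":2.3,"dz":0.2,"ax":0,"ay":0,"az":-9,"fingers":87},{"dx":-0.35,"dy":2.45,"dz":0.2,"ax":0,"ay":0,"az":-12,"fingers":87},{"dx":-0.35,"dy":2.45,"dz":0.2,"ax":0,"ay":0,"az":-13.2,"fingers":87}]' >/dev/null;python3 -m creep '[{"dx":0,"dy":0,"dz":0,"ax":0,"ay":0,"az":0,"fingers":87},{"dx":0,"dy":0,"dz":0,"ax":0,"ay":0,"az":0,"fingers":87},{"dx":0,"dy":0,"dz":0,"ax":0,"ay":0,"az":0,"fingers":87}]' >/dev/null; python3 to.py 613.1 223.1 43 2.6
```

```text
t 25.38 pos [608.9 220.2 101.3] grip 87.0 0.0 F [ 0.4 -0.5  0.5]
d [-0.15  0.09  1.94] a [-0.  -0.  -0.2]
```

```bash
python3 -m creep '[{"dx":-0.12,"dy":0.08,"dz":0.2,"ax":0,"ay":0,"az":0,"fingers":87},{"dx":-0.12,"dy":0.08,"dz":0.8,"ax":0,"ay":0,"az":0,"fingers":87},{"dx":-0.12,"dy":0.08,"dz":1.5,"ax":0,"ay":0,"az":0,"fingers":87},{"dx":-0.12,"dy":0.08,"dz":1.85,"ax":0,"ay":0,"az":0,"fingers":87},{"dx":-0.12,"dy":0.08,"dz":1.87,"ax":0,"ay":0,"az":0,"fingers":87}]'>/dev/null; python3 to.py 613.1 223.1 43 2.6; python3 -m creep '[{"dx":0,"dy":0,"dz":0,"ax":0,"ay":0,"az":0,"fingers":70},{"dx":0,"dy":0,"dz":0,"ax":0,"ay":0,"az":0,"fingers":48},{"dx":0,"dy":0,"dz":0,"ax":0,"ay":0,"az":0,"fingers":48},{"dx":0,"dy":0,"dz":0,"ax":0,"ay":0,"az":0,"fingers":48},{"dx":0,"dy":0,"dz":0,"ax":0,"ay":0,"az":0,"fingers":48}]' 12 >/dev/null; python3 -m creep '[{"dx":0,"dy":0,"dz":0,"ax":0,"ay":0,"az":0,"fingers":48},{"dx":0,"dy":0,"dz":0,"ax":0,"ay":0,"az":0,"fingers":48},{"dx":0,"dy":0,"dz":0,"ax":0,"ay":0,"az":0,"fingers":48},{"dx":0,"dy":0,"dz":0,"ax":0,"ay":0,"az":0,"fingers":48}]' 20 >/dev/null;  python3 to.py 613.1 223.1 43 2.6;  python3 -m creep '[{"dx":0,"dy":0,"dz":-0.3,"ax":0,"ay":0,"az":0,"fingers":48},{"dx":0,"dy":0,"dz":-0.9,"ax":0,"ay":0,"az":0,"fingers":48},{"dx":0,"dy":0,"dz":-1.7,"ax":0,"ay":0,"az":0,"fingers":48},{"dx":0,"dy":0,"dz":-2.4,"ax":0,"ay":0,"az":0,"fingers":48},{"dx":0,"dy":0,"dz":-2.8,"ax":0,"ay":0,"az":0,"fingers":48}]' >/dev/null;  python3 to.py 496.2 -213.9 125 -7.8
```

```text
t 25.80 pos [610.7 223.1  42.5] grip 87.2 0.0 F [ 0.2 -1.4 -0.3]
d [-0.08 -0.   -0.02] a [-0.1 -0.3 -0. ]
t 26.55 pos [612.8 224.3  46. ] grip 54.0 20.0 F [-1.4 -0.5  5. ]
d [-0.01 -0.04  0.1 ] a [ 0.  0. -0.]
t 26.97 pos [613.2 224.3 131.8] grip 54.0 20.0 F [ 0.3  1.5 -0.9]
d [  4.55 -14.42   0.2 ] a [ 0.1  0.1 10.4]
```

```bash
python3 -m creep '[{"dx":0.1,"dy":-0.4,"dz":0,"ax":0,"ay":0,"az":0,"fingers":48},{"dx":0.4,"dy":-1.3,"dz":0,"ax":0,"ay":0,"az":0,"fingers":48},{"dx":0.7,"dy":-2.3,"dz":0,"ax":0,"ay":0,"az":0,"fingers":48},{"dx":1.1,"dy":-3.4,"dz":0,"ax":0,"ay":0,"az":0,"fingers":48},{"dx":1.4,"dy":-4.5,"dz":0,"ax":0,"ay":0,"az":0,"fingers":48}]'>/dev/null;  python3 -m creep '[{"dx":0.35,"dy":-1.1,"dz":0,"ax":0,"ay":0,"az":0,"fingers":48},{"dx":0.7,"dy":-2.2,"dz":0,"ax":0,"ay":0,"az":0,"fingers":48},{"dx":1,"dy":-3.3,"dz":0,"ax":0,"ay":0,"az":0,"fingers":48},{"dx":1.4,"dy":-4.4,"dz":0,"ax":0,"ay":0,"az":0,"fingers":48},{"dx":1.7,"dy":-5.4,"dz":0,"ax":0,"ay":0,"az":0,"fingers":48}]' >/dev/null; python3 -m creep '[{"dx":0.3,"dy":-1,"dz":0,"ax":0,"ay":0,"az":2,"fingers":48},{"dx":0.6,"dy":-2,"dz":0,"ax":0,"ay":0,"az":4,"fingers":48},{"dx":0.9,"dy":-3,"dz":0,"ax":0,"ay":0,"az":6.5,"fingers":48},{"dx":1.2,"dy":-3.8,"dz":0,"ax":0,"ay":0,"az":9,"fingers":48},{"dx":1.4,"dy":-4.3,"dz":0,"ax":0,"ay":0,"az":10.4,"fingers":48}]' >/dev/null; python3 -m creep '[{"dx":0,"dy":-0.1,"dz":0,"ax":0,"ay":0,"az":0,"fingers":48},{"dx":0,"dy":-0.1,"dz":0,"ax":0,"ay":0,"az":0,"fingers":48},{"dx":0,"dy":-0.1,"dz":0,"ax":0,"ay":0,"az":0,"fingers":48}]' >/dev/null; python3 to.py 496.2 -213.9 65 -7.8
```

```text
t 28.47 pos [ 496.5 -209.1  128.8] grip 54.1 20.0 F [-0.1  0.4 -1.2]
d [-0.01 -0.16  2.13] a [ 0.1 -0.   0.1]
```

```bash
python3 -m creep '[{"dx":0,"dy":-0.15,"dz":0.2,"ax":0,"ay":0,"az":0,"fingers":48},{"dx":0,"dy":-0.15,"dz":0.8,"ax":0,"ay":0,"az":0,"fingers":48},{"dx":0,"dy":-0.15,"dz":1.5,"ax":0,"ay":0,"az":0,"fingers":48},{"dx":0,"dy":-0.15,"dz":2.0,"ax":0,"ay":0,"az":0,"fingers":48},{"dx":0,"dy":-0.15,"dz":2.1,"ax":0,"ay":0,"az":0,"fingers":48}]'>/dev/null; python3 -m creep '[{"dx":0,"dy":0,"dz":0,"ax":0,"ay":0,"az":0,"fingers":48},{"dx":0,"dy":0,"dz":0,"ax":0,"ay":0,"az":0,"fingers":48},{"dx":0,"dy":0,"dz":0,"ax":0,"ay":0,"az":0,"fingers":48}]' >/dev/null; python3 to.py 496.2 -213.9 46 -7.8
```

```text
t 29.13 pos [ 496.6 -214.9   67.1] grip 54.2 20.0 F [-0.3  0.6 -0.7]
d [0.02 0.03 0.7 ] a [-0.   0.1  0. ]
```

```bash
python3 -m creep '[{"dx":0,"dy":0.02,"dz":0.15,"ax":0,"ay":0,"az":0,"fingers":48},{"dx":0,"dy":0.02,"dz":0.35,"ax":0,"ay":0,"az":0,"fingers":48},{"dx":0,"dy":0.02,"dz":0.52,"ax":0,"ay":0,"az":0,"fingers":48},{"dx":0,"dy":0.02,"dz":0.62,"ax":0,"ay":0,"az":0,"fingers":48},{"dx":0,"dy":0.02,"dz":0.64,"ax":0,"ay":0,"az":0,"fingers":48}]'>/dev/null; python3 to.py 496.2 -213.9 46 -7.8; python3 -m creep '[{"dx":0,"dy":0,"dz":0.03,"ax":0,"ay":0,"az":0,"fingers":48},{"dx":0,"dy":0,"dz":0.06,"ax":0,"ay":0,"az":0,"fingers":48},{"dx":0,"dy":0,"dz":0.06,"ax":0,"ay":0,"az":0,"fingers":48}]' >/dev/null;  python3 to.py 496.2 -213.9 46 -7.8
```

```text
t 29.55 pos [ 495.3 -214.2   46.2] grip 53.7 20.0 F [-0.5 -0.2 -0.8]
d [-0.03  0.02  0.01] a [ 0.  -0.1 -0. ]
t 29.80 pos [ 495.6 -214.4   45.9] grip 54.0 20.0 F [-2.9  2.   6.8]
d [-0.02  0.02 -0.  ] a [ 0. -0. -0.]
```

Contact. I release it and return to the mat for the red full bin, left at TCP (541.2, 16.0).

```bash
python3 -m creep '[{"dx":0,"dy":0,"dz":0,"ax":0,"ay":0,"az":0,"fingers":60},{"dx":0,"dy":0,"dz":-0.03,"ax":0,"ay":0,"az":0,"fingers":87},{"dx":0,"dy":0,"dz":-0.03,"ax":0,"ay":0,"az":0,"fingers":87},{"dx":0,"dy":0,"dz":-0.03,"ax":0,"ay":0,"az":0,"fingers":87},{"dx":0,"dy":0,"dz":-0.03,"ax":0,"ay":0,"az":0,"fingers":87}]'>/dev/null;  python3 -m creep '[{"dx":0,"dy":0,"dz":-0.3,"ax":0,"ay":0,"az":0,"fingers":87},{"dx":0,"dy":0,"dz":-1,"ax":0,"ay":0,"az":0,"fingers":87},{"dx":0,"dy":0,"dz":-1.6,"ax":0,"ay":0,"az":0,"fingers":87},{"dx":0,"dy":0,"dz":-2,"ax":0,"ay":0,"az":0,"fingers":87},{"dx":0,"dy":0,"dz":-2,"ax":0,"ay":0,"az":0,"fingers":87}]' >/dev/null; python3 to.py 541.2 16 105 -10.6
```

```text
t 30.63 pos [ 497.4 -215.   108.9] grip 87.2 0.0 F [ 0.   0.1 -0.7]
d [-0.4   7.83  0.13] a [-0.   0.3  2.8]
```

```bash
python3 -m creep '[{"dx":0,"dy":0.4,"dz":0,"ax":0,"ay":0,"az":0,"fingers":87},{"dx":-0.1,"dy":1.3,"dz":0,"ax":0,"ay":0,"az":0,"fingers":87},{"dx":-0.2,"dy":2.4,"dz":0,"ax":0,"ay":0,"az":0,"fingers":87},{"dx":-0.2,"dy":3.5,"dz":0,"ax":0,"ay":0,"az":0,"fingers":87},{"dx":-0.3,"dy":4.6,"dz":0,"ax":0,"ay":0,"az":0,"fingers":87}]'>/dev/null;  python3 -m creep '[{"dx":0,"dy":1.1,"dz":0,"ax":0,"ay":0,"az":1,"fingers":87},{"dx":-0.1,"dy":2,"dz":0,"ax":0,"ay":0,"az":2,"fingers":87},{"dx":-0.1,"dy":2.8,"dz":0,"ax":0,"ay":0,"az":2.8,"fingers":87},{"dx":-0.1,"dy":3.2,"dz":0.1,"ax":0,"ay":0,"az":2.8,"fingers":87},{"dx":-0.1,"dy":3.23,"dz":0.1,"ax":0,"ay":0,"az":2.8,"fingers":87}]' >/dev/null;python3 -m creep '[{"dx":0,"dy":0,"dz":0,"ax":0,"ay":0,"az":0,"fingers":87},{"dx":0,"dy":0,"dz":0,"ax":0,"ay":0,"az":0,"fingers":87},{"dx":0,"dy":0,"dz":0,"ax":0,"ay":0,"az":0,"fingers":87}]' >/dev/null; python3 to.py 541.2 16 38 -10.6
```

```text
t 31.72 pos [539.2  14.6 103. ] grip 87.0 0.0 F [-0.7 -0.1  0.7]
d [-0.06  0.06  2.17] a [-0.1 -0.  -0.2]
```

```bash
python3 -m creep '[{"dx":-0.05,"dy":0.06,"dz":0.2,"ax":0,"ay":0,"az":0,"fingers":87},{"dx":-0.05,"dy":0.06,"dz":0.8,"ax":0,"ay":0,"az":0,"fingers":87},{"dx":-0.05,"dy":0.06,"dz":1.6,"ax":0,"ay":0,"az":0,"fingers":87},{"dx":-0.05,"dy":0.06,"dz":2.05,"ax":0,"ay":0,"az":0,"fingers":87},{"dx":-0.05,"dy":0.06,"dz":2.1,"ax":0,"ay":0,"az":0,"fingers":87}]'>/dev/null; python3 to.py 541.2 16 38 -10.6; python3 -m creep '[{"dx":0,"dy":0,"dz":0,"ax":0,"ay":0,"az":0,"fingers":70},{"dx":0,"dy":0,"dz":0,"ax":0,"ay":0,"az":0,"fingers":48},{"dx":0,"dy":0,"dz":0,"ax":0,"ay":0,"az":0,"fingers":48},{"dx":0,"dy":0,"dz":0,"ax":0,"ay":0,"az":0,"fingers":48},{"dx":0,"dy":0,"dz":0,"ax":0,"ay":0,"az":0,"fingers":48}]' 12 >/dev/null; python3 -m creep '[{"dx":0,"dy":0,"dz":0,"ax":0,"ay":0,"az":0,"fingers":48},{"dx":0,"dy":0,"dz":0,"ax":0,"ay":0,"az":0,"fingers":48},{"dx":0,"dy":0,"dz":0,"ax":0,"ay":0,"az":0,"fingers":48},{"dx":0,"dy":0,"dz":0,"ax":0,"ay":0,"az":0,"fingers":48}]' 25 >/dev/null;  python3 to.py 541.2 16 38 -10.6;  python3 -m creep '[{"dx":0,"dy":0,"dz":-0.3,"ax":0,"ay":0,"az":0,"fingers":48},{"dx":0,"dy":0,"dz":-0.9,"ax":0,"ay":0,"az":0,"fingers":48},{"dx":0,"dy":0,"dz":-1.7,"ax":0,"ay":0,"az":0,"fingers":48},{"dx":0,"dy":0,"dz":-2.5,"ax":0,"ay":0,"az":0,"fingers":48},{"dx":0,"dy":0,"dz":-3,"ax":0,"ay":0,"az":0,"fingers":48}]' 30 >/dev/null;  python3 to.py 613.3 223 125 2.6
```

```text
t 32.13 pos [539.6  17.1  37.6] grip 86.9 0.0 F [ 0.  -0.   0.9]
d [-0.06 -0.03 -0.02] a [-0.1 -0.2 -0.1]
t 32.88 pos [541.8  17.8  40.9] grip 53.8 25.0 F [-0.5 -1.7  6.9]
d [ 0.01 -0.06  0.1 ] a [-0.   0.1 -0. ]
t 33.30 pos [541.8  18.4 132.4] grip 54.0 30.0 F [ 0.2  0.6 -3.8]
d [-1.09  7.14  0.25] a [  0.    0.1 -13.2]
```

Offset 38.9, so contact in the tray is expected at TCP z of about 45.9.

```bash
python3 -m creep '[{"dx":0,"dy":0.4,"dz":0,"ax":0,"ay":0,"az":0,"fingers":48},{"dx":-0.2,"dy":1.3,"dz":0,"ax":0,"ay":0,"az":0,"fingers":48},{"dx":-0.3,"dy":2.4,"dz":0,"ax":0,"ay":0,"az":0,"fingers":48},{"dx":-0.5,"dy":3.5,"dz":0,"ax":0,"ay":0,"az":0,"fingers":48},{"dx":-0.7,"dy":4.6,"dz":0,"ax":0,"ay":0,"az":0,"fingers":48}]'>/dev/null;  python3 -m creep '[{"dx":-0.1,"dy":1,"dz":0,"ax":0,"ay":0,"az":-3,"fingers":48},{"dx":-0.3,"dy":1.8,"dz":0,"ax":0,"ay":0,"az":-6,"fingers":48},{"dx":-0.4,"dy":2.3,"dz":0,"ax":0,"ay":0,"az":-9,"fingers":48},{"dx":-0.4,"dy":2.54,"dz":0,"ax":0,"ay":0,"az":-12,"fingers":48},{"dx":-0.4,"dy":2.54,"dz":0,"ax":0,"ay":0,"az":-13.2,"fingers":48}]' >/dev/null;python3 -m creep '[{"dx":0,"dy":0,"dz":0,"ax":0,"ay":0,"az":0,"fingers":48},{"dx":0,"dy":0,"dz":0,"ax":0,"ay":0,"az":0,"fingers":48},{"dx":0,"dy":0,"dz":0,"ax":0,"ay":0,"az":0,"fingers":48}]' >/dev/null; python3 to.py 613.3 223 65 2.6
```

```text
t 34.38 pos [612.9 221.5 129.8] grip 53.7 30.0 F [-0.4  0.4 -3.2]
d [-0.02  0.05  2.16] a [-0.  -0.1 -0.1]
```

```bash
python3 -m creep '[{"dx":0,"dy":0.03,"dz":0.2,"ax":0,"ay":0,"az":0,"fingers":48},{"dx":0,"dy":0.03,"dz":0.8,"ax":0,"ay":0,"az":0,"fingers":48},{"dx":0,"dy":0.03,"dz":1.5,"ax":0,"ay":0,"az":0,"fingers":48},{"dx":0,"dy":0.03,"dz":2.0,"ax":0,"ay":0,"az":0,"fingers":48},{"dx":0,"dy":0.03,"dz":2.13,"ax":0,"ay":0,"az":0,"fingers":48}]'>/dev/null; python3 -m creep '[{"dx":0,"dy":0,"dz":0,"ax":0,"ay":0,"az":0,"fingers":48},{"dx":0,"dy":0,"dz":0,"ax":0,"ay":0,"az":0,"fingers":48},{"dx":0,"dy":0,"dz":0,"ax":0,"ay":0,"az":0,"fingers":48}]' >/dev/null; python3 to.py 613.3 223 45.9 2.6
```

```text
t 35.05 pos [614.2 223.7  67.4] grip 53.8 30.0 F [-0.2 -0.3 -3.8]
d [ 0.03 -0.02  0.72] a [ 0.   0.1 -0. ]
```

```bash
python3 -m creep '[{"dx":0.02,"dy":0,"dz":0.15,"ax":0,"ay":0,"az":0,"fingers":48},{"dx":0.02,"dy":0,"dz":0.35,"ax":0,"ay":0,"az":0,"fingers":48},{"dx":0.02,"dy":0,"dz":0.52,"ax":0,"ay":0,"az":0,"fingers":48},{"dx":0.02,"dy":0,"dz":0.62,"ax":0,"ay":0,"az":0,"fingers":48},{"dx":0.02,"dy":0,"dz":0.65,"ax":0,"ay":0,"az":0,"fingers":48}]'>/dev/null; python3 to.py 613.3 223 45.9 2.6; python3 -m creep '[{"dx":0,"dy":0,"dz":0.03,"ax":0,"ay":0,"az":0,"fingers":48},{"dx":0,"dy":0,"dz":0.06,"ax":0,"ay":0,"az":0,"fingers":48},{"dx":0,"dy":0,"dz":0.06,"ax":0,"ay":0,"az":0,"fingers":48}]' >/dev/null;  python3 to.py 613.3 223 45.9 2.6
```

```text
t 35.47 pos [612.  223.4  46. ] grip 53.8 30.0 F [-4.  -1.2  4.8]
d [-0.04 -0.01  0.  ] a [-0.  -0.1 -0. ]
t 35.72 pos [612.3 223.4  45.9] grip 53.9 30.0 F [-5.6 -0.8  7.8]
d [-0.03 -0.02  0.  ] a [ 0. -0. -0.]
```

Contact. I release, rise and back off toward the mat side to look.

```bash
python3 -m creep '[{"dx":0,"dy":0,"dz":0,"ax":0,"ay":0,"az":0,"fingers":60},{"dx":0,"dy":0,"dz":-0.03,"ax":0,"ay":0,"az":0,"fingers":87},{"dx":0,"dy":0,"dz":-0.03,"ax":0,"ay":0,"az":0,"fingers":87},{"dx":0,"dy":0,"dz":-0.03,"ax":0,"ay":0,"az":0,"fingers":87},{"dx":0,"dy":0,"dz":-0.03,"ax":0,"ay":0,"az":0,"fingers":87}]'>/dev/null;  python3 -m creep '[{"dx":0,"dy":0,"dz":-0.3,"ax":0,"ay":0,"az":0,"fingers":87},{"dx":0,"dy":0,"dz":-1,"ax":0,"ay":0,"az":0,"fingers":87},{"dx":0,"dy":0,"dz":-2,"ax":0,"ay":0,"az":0,"fingers":87},{"dx":0,"dy":0,"dz":-3,"ax":0,"ay":0,"az":0,"fingers":87},{"dx":0,"dy":0,"dz":-3.5,"ax":0,"ay":0,"az":0,"fingers":87}]' >/dev/null; python3 -m creep '[{"dx":0,"dy":-1,"dz":0,"ax":0,"ay":0,"az":0,"fingers":87},{"dx":0,"dy":-2.2,"dz":0,"ax":0,"ay":0,"az":0,"fingers":87},{"dx":0,"dy":-3.4,"dz":0,"ax":0,"ay":0,"az":0,"fingers":87},{"dx":0,"dy":-4.6,"dz":0,"ax":0,"ay":0,"az":0,"fingers":87},{"dx":0,"dy":-5.6,"dz":0,"ax":0,"ay":0,"az":0,"fingers":87}]' >/dev/null; python3 -m creep '[{"dx":0,"dy":-0.5,"dz":0,"ax":0,"ay":0,"az":0,"fingers":87},{"dx":0,"dy":-0.8,"dz":0,"ax":0,"ay":0,"az":0,"fingers":87},{"dx":0,"dy":-0.8,"dz":0,"ax":0,"ay":0,"az":0,"fingers":87}]'>/dev/null; python3 -c "
from h import *
snap('top','f.png',(130,115,410,245),2.8);snap('scene','fs.png',(150,130,470,370),2.4)"
```

```text
(no output)
```

View pics/f.png

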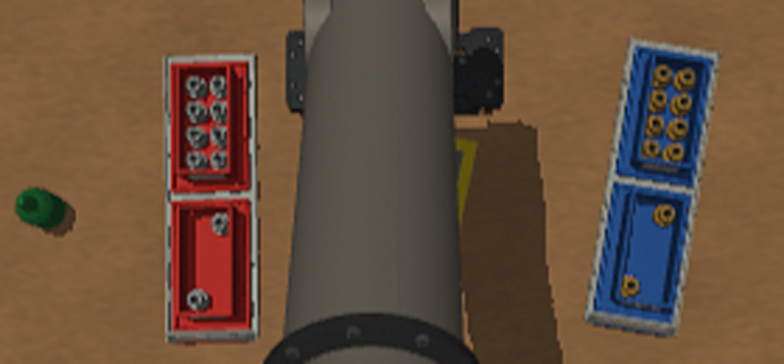

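View pics/fs.png

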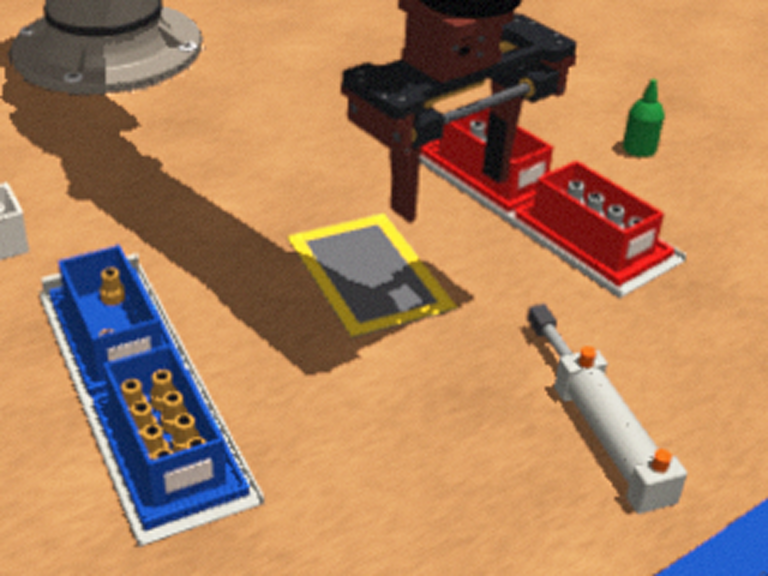

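All four bins sit flat within their trays: red full (208,122), red part-used (208,260), blue full (668,115) and blue part-used (648,250) in the top crop. The bottle is standing, and the arm is clear.

```bash
python3 -c "
from station import workorder
print(workorder.sign_off())"
```

```text
the job is handed in; nothing more can be done
None
```

The job is handed in after about 37 s of the 136 s allowed: the red and blue bins are each in their own lane, part-used in front and full at the rear, all flat in their trays, and the glue bottle still standing.

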